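# Hang a sign plate on a rail with an S-hook

### The job

Take the S-hook out of its wooden block, pass its lower end through the small hole in the strip behind the sign plate's window, feeling gently for the hole, and use the hook to lift the sign out of its stand. Then hang the hook's upper end on the rail so that the sign hangs freely from it (a little askew or gently swinging is fine), and let go. Handle only the hook, never press hard on the sign, and leave the other things on the table where they are.

Things in the scene. Friction and masses are not known exactly. Their poses are not given: they have to be found in the camera images.
- hook: upright S-hook of 5 mm steel wire in its own x-z plane, 105 mm tall; grey grip sleeve on the shank (16 mm in x, 14 in y, z = 34 to 80 mm) rests on the hook block's top at the start; lifts straight out. Origin on the shank's line, at the wire's centre at the lowest point; z up along the shank. Lower end points to +x, upper end to -x. Mass 50 to 120 g
- hook_tip (a point): centre of the rounded tip of the hook's lower end, radius 2.5 mm: x = 30, z = 7 mm in the hook's frame. From the shank the wire runs to +x, lowest at x = 7 to 14 mm, then rises gently to this tip; the whole lower end lies within z = -2.5 to 9.5 mm
- hook_bow (a point): inside of the hook's lower bend, where the sign comes to hang: x = 9, z = 2.5 mm in the hook's frame
- hook_crown (a point): underside of the hook's upper bend, where the rail comes to lie: x = -13, z = 97.5 mm in the hook's frame. The bend's downturned end reaches x = -31, z = 81.5 mm; the clear gap between it and the shank is 26 mm
- hook_block: fixed wooden block, 70 x 36 x 40 mm, with an 8 mm slot along its x; origin on the table below the hook's shank, axes as the hook's at the start
- sign: blank flat metal plate, 4 mm thick (x), 150 wide (y), 120 tall (z), standing loosely in the stand's slot, where it may lean a few degrees. Origin at the middle of its lower edge; +x points out of its back. The hook goes in from the front, moving to +x. Mass 0.11 to 0.23 kg, mostly in the lower band
- sign_window (a point): centre of the sign's window (60 mm in y, 16 in z), 100 mm above its origin, mid-thickness. Behind it (x = 2 to 5 mm) a dark strip closes it but for one hole, 8 mm wide, 15 tall, at the same height. The strip slides stiffly (6 N) along y: the hole is up to 20 mm to either side of the middle, not measured. The ledges holding the strip reach x = 5.5 mm
- sign_stand: fixed wooden stand, 76 x 164 mm, 44 mm tall, with a 5.6 mm slot along its y whose floor is 8 mm above the table; origin on the table under its middle; the sign's front looks to its -x; the sign lifts straight up out of it
- rail: fixed rail, a horizontal round bar 10 mm thick and 260 mm long along its y, on a post at each end, bar's centre line 248 mm above the table; origin on the table below the bar's middle. Its free side, from which the hook is to come, is its +x (the side of the sign stand).
- rail_mid (a point): middle of the bar, on its centre line, 248 mm above the table
- carton: small taped carton, 75 x 85 x 85 mm, a bystander; origin under its middle
- labels: roll of blank labels standing on its flat end, 68 mm wide, 40 mm tall, a bystander; origin under its middle
- glue: lying glue stick, 98 mm long, 30 mm thick, a bystander; origin under its middle
- cup: grey cup of pencils, 77 mm wide, 169 mm tall with its pencils, a bystander; origin under its middle

How it is judged:
By the outcome, as a careful person would: the job done as asked, in the order asked, and still so for the second after the job is handed in, with the robot touching nothing.
It also fails if it takes over 72 s, if anything falls off the work surface, if the arm or the gripper's body presses on something with over 40 N, if the wrist force passes 120 N, or if a joint passes its speed limit or range.

### The arm

A 6-joint arm with a two-finger parallel gripper is mounted at the origin on a cart in front of the work surface, level with it; the furniture and walls round the work are solid. World frame = base frame: x ahead of the robot, y to its left, z up, the work surface at z = 0. Lengths are in m, angles in rad, forces in N, time in s.
With the tool pointing down it reaches from about 0.3 to 0.775 m from the base axis. Payload 14.6 kg.
Tool frame: the origin (TCP) lies on the centre line of the jaws, within the pads' length; the fingertips stand 19 mm ahead of it and the grasp point (between the pads) is the TCP; z points along the fingers, x is the direction in which the jaws open and shut, and the axes are right-handed (so a half turn about z gives the same grasp; the last joint's range is limited). The gripper opens to 94 mm and grips with 3 to 60 N. Pads are 16 mm wide; open, the fingers measure 119 mm over their backs; the gripper's body (75 mm by 177 mm) begins 78 mm behind the grasp point.
Start: joints at [-0.067, 0.3, 1.521, -0, 1.321, -0.067], TCP at [0.55, -0, 0.224] pointing down, gripper open.
Joint ranges: [-3.03, 3.03], [-0.79, 2.21], [0.23, 2.52], [-1.04, 4.18], [0, 3.07], [-2.55, 2.55]. Speed limits (rad/s): [2.22, 2.22, 2.57, 3.14, 3.14, 3.14].

### API

Orientations are given as [roll, pitch, yaw] about the fixed x, y, z axes, in that order (R = Rz(yaw) Ry(pitch) Rx(roll)).
In Python, from station import ctrl, imaging gives the robot as it stands.
- The arm moves only by the shell command python3 -m handwheel 'ROWS' [OPENING] [FORCE]. ROWS is JSON, a list that holds one entry, the list of rows, each a list of 4 numbers: the shift along the tool's x, y, z in m, then the turn about the tool's z in rad. A call has 1 to 10 rows; each row shifts and turns the pose as measured when the row begins, along the tool's axes as they then stand; what a row does not reach is not made up. A row lasts 1/10 s, in which the tool goes at most 50 mm and 8.59 degrees, less where a joint would pass 70% of its speed; a pose out of reach is approached as far as the arm can. A call is refused whole if a number of a shift passes 0.05 or a number of a turn 0.15, either way. A call with a gripper value outside its range is refused whole. OPENING is the finger opening in m, from 0 to 0.094, set as the call begins (- or left out, the last holds). The fingers move at their own pace and stop on an object; FORCE is the grip in N (left out, the last holds). Time passes only in rows, so rows that do not move let the fingers close. It gives the time, the measured TCP pose, the force and the opening at its end, in the units of the state.
- ctrl.get_obs(): the state, without advancing time (a new reading comes with each control period).
- imaging.camera(name): name is "scene" or "side" or "wrist"; returns the picture (420x560x3 uint8, red, green, blue); there is no depth.
- imaging.camera_model(name): a dict with "camera_matrix" (3x3 intrinsics, pixels), "k1" (the pictures are not rectified: a ray, as slopes to the right and down, at radius r is drawn at 1 + k1 r^2 times it, then the intrinsics apply), "position" and "attitude" of the camera in the world. Camera axes: x right, y up, looking along -z (the intrinsics and any distortion apply to the point x, -y, -z); pixel columns grow to the right and rows downward; lengths in m; the calibration is good to about 2 mm. A picture is of the moment at which its call begins: read the wrist's pose just before it. camera_model takes no time and is no camera call; for the wrist camera it gives the pose at the moment of the call.
- ctrl.hand_in(): hands the job in, once; it reports no verdict.
The state is a dict: "time_s": time; "qpos": joint angles; "joint_vel": joint speeds; "tau": joint torques, N m; "ee_pos": TCP position; "eef_rot": TCP orientation; "force": force on the tool from outside, world axes, zero at the start; "moment": the same for the moment, N m; "grip_width": finger opening in m.
Only numpy, scipy, OpenCV 4.12 (cv2) and the standard library are available. Lean on these libraries where they do the work, as an engineer would, in place of code of your own. Each camera call takes 0.05 s, during which the arm holds its last target. There are 200 camera calls.

## Working session

There is one attempt and no reset: what is moved stays moved. The work goes in short steps, Python scripts to look and compute and a shell command to move; the robot and the scene stay as the last step left them, time stands still between calls to the robot, and variables do not carry over. Pictures are saved under pics/ and viewed, about 8 in all and at most 12, crops included, and the job is handed in when it is done.

```bash
ls; mkdir -p pics
python3 - <<'E'
from station import ctrl, imaging
import cv2,json
o=ctrl.get_obs()
print({k:o[k] for k in('time_s','ee_pos','eef_rot','force','grip_width')})
for n in("scene","side","wrist"):
    m=imaging.camera_model(n);print(n,m)
    cv2.imwrite(f"pics/{n}0.png",cv2.cvtColor(imaging.camera(n),cv2.COLOR_RGB2BGR))
E
```

```text
pics
{'time_s': 0.0, 'ee_pos': array([5.49755461e-01, 2.17776540e-05, 2.23866556e-01]), 'eef_rot': array([-3.14149173e+00,  1.18030544e-03, -4.36988885e-05]), 'force': array([-0.30396473, -0.18137147,  0.12640941]), 'grip_width': 0.09412358144794646}
scene {'camera_matrix': array([[534.75638419,   0.        , 286.81597014],
       [  0.        , 534.75638419, 203.29563465],
       [  0.        ,   0.        ,   1.        ]]), 'k1': 0.07345475574318501, 'position': array([-0.12906843, -0.34750573,  1.14726359]), 'attitude': array([ 0.68441716,  0.01292422, -1.11043084])}
side {'camera_matrix': array([[543.83340644,   0.        , 274.83726179],
       [  0.        , 543.83340644, 211.33924206],
       [  0.        ,   0.        ,   1.        ]]), 'k1': -0.0710697711634701, 'position': array([0.03707357, 0.73538952, 0.86315252]), 'attitude': array([ 0.91775202, -0.01813281, -2.48751498])}
wrist {'camera_matrix': array([[350.86008626,   0.        , 283.79282435],
       [  0.        , 350.86008626, 203.93751247],
       [  0.        ,   0.        ,   1.        ]]), 'k1': -0.033995778783315646, 'position': array([0.55014151, 0.0674637 , 0.38533622]), 'attitude': array([-2.35923961e-01,  5.33144313e-04, -6.62697631e-05])}
```

View pics/scene0.png

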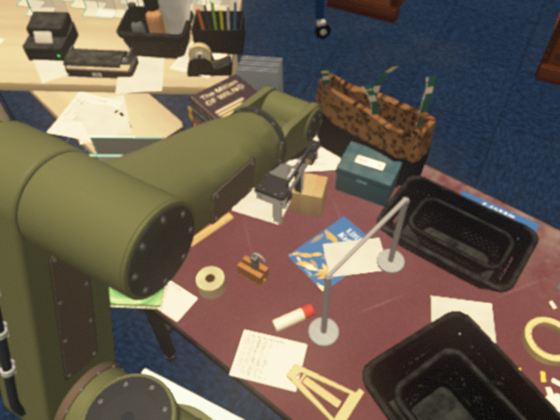

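View pics/side0.png

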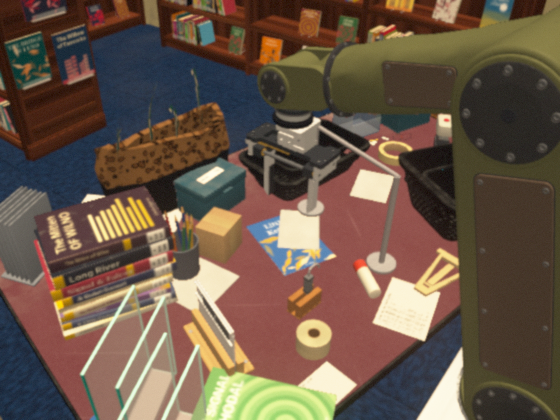

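Scene: rail bar (327,270)–(408,200), hook block ≈(254,266), labels (210,281), stand partly hidden ≈(213,230). Side: sign in its stand ≈(215,330), hook block ≈(305,300), rail posts ≈(312,208) and (382,262). Zooming for corner picks.

Run:
```python
import cv2
a=cv2.imread('pics/side0.png')[255:385,165:345]
a=cv2.resize(a,None,fx=4.4,fy=4.4,interpolation=cv2.INTER_CUBIC)
cv2.imwrite('pics/c1.png',a);print(a.shape)
b=cv2.imread('pics/scene0.png')[190:345,185:415]
b=cv2.resize(b,None,fx=3.4,fy=3.4,interpolation=cv2.INTER_CUBIC);cv2.imwrite('pics/c2.png',b);print(b.shape)
```

```text
(572, 792, 3)
(527, 782, 3)
```

View pics/c1.png

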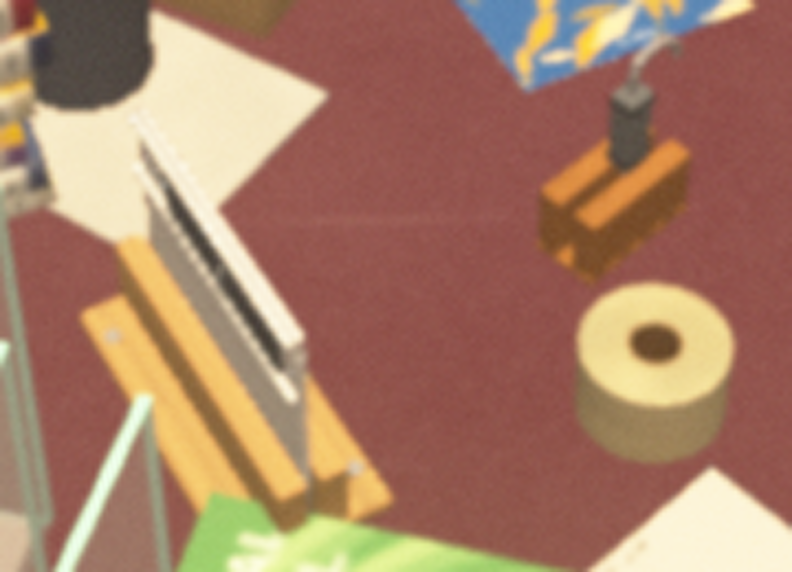

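View pics/c2.png

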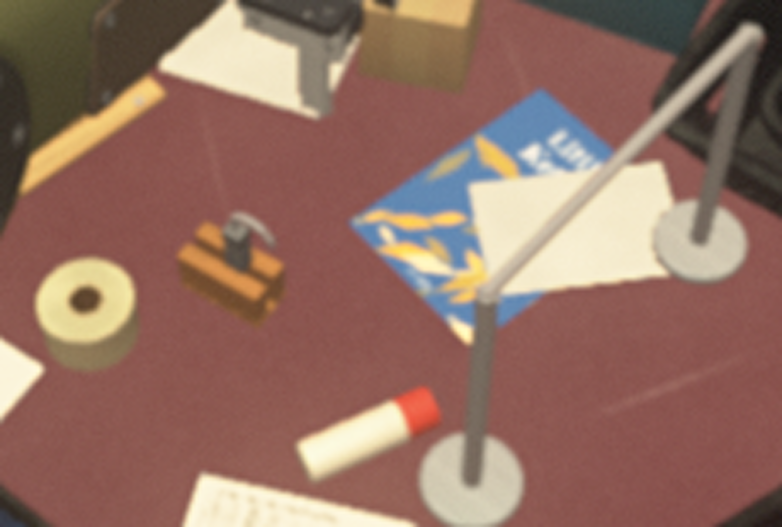

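```bash
cat > h.py <<'E'
import numpy as np, cv2
from scipy.optimize import least_squares
from scipy.spatial.transform import Rotation as R
from station import ctrl, imaging
class Cam:
    def __init__(s,m):
        s.K=m["camera_matrix"];s.d=np.array([m["k1"],0,0,0,0.]);s.p=np.array(m["position"])
        s.R=R.from_euler('xyz',m["attitude"]).as_matrix()@np.diag([1,-1,-1.])
    def proj(s,P):
        q=(np.atleast_2d(P)-s.p)@s.R
        return cv2.projectPoints(q,np.zeros(3),np.zeros(3),s.K,s.d)[0][:,0]
    def onz(s,uv,z):   # world points on the plane(s) z
        n=cv2.undistortPoints(np.float64(uv).reshape(-1,1,2),s.K,s.d)[:,0]
        r=np.c_[n,np.ones(len(n))]@s.R.T
        return s.p+r*((z-s.p[2])/r[:,2])[:,None]
def place(L,pose): # pose x,y,yaw
    c,s=np.cos(pose[2]),np.sin(pose[2]);L=np.float64(L)
    return L@np.array([[c,s,0],[-s,c,0],[0,0,1]])+[pose[0],pose[1],0]
def fit(obs,p0): # obs: list of (cam, local pts, pixels)
    f=lambda p:np.concatenate([(c.proj(place(L,p))-uv).ravel() for c,L,uv in obs])
    r=least_squares(f,p0,loss='soft_l1');return r.x,f(r.x).reshape(-1,2).round(1).tolist()
crop=lambda uv,f,o:(np.float64(uv)+.5)/f-.5+np.float64(o)
def snap(n,fn):
    m=imaging.camera_model(n);im=imaging.camera(n)
    cv2.imwrite(fn,cv2.cvtColor(im,cv2.COLOR_RGB2BGR));return Cam(m)
E
cat > m1.py <<'E'
from h import *
S=Cam(imaging.camera_model("side"));C=Cam(imaging.camera_model("scene"))
s=lambda a:crop(a,4.4,(165,255)); c=lambda a:crop(a,3.4,(185,190))
B=lambda *n:[[.035*a,.018*b,z] for a,b,z in n]
t=C.onz(c([[231,258]]),.04)[0];print('blk approx',t)
# side: +x lower-left ; y = z cross x
print('sidepts',S.onz(s([[541,190],[580,222],[690,152],[655,128]]),.04).round(3).tolist())
print('scenepts',C.onz(c([[178,252],[262,292],[284,265],[205,224]]),.04).round(3).tolist())
print('signtop',S.onz(s([[135,115],[300,338]]),.128).round(3).tolist())
print('standrail z44',S.onz(s([[118,240],[275,503],[305,490]]),.044).round(3).tolist())
print('standbase',S.onz(s([[80,318],[393,500]]),.012).round(3).tolist())
print('rail',C.onz(c([[488,296],[755,33]]),.248).round(3).tolist())
print('railbase',C.onz(c([[472,480],[700,240]]),.0).round(3).tolist())
print('labels',C.onz(c([[86,298]]),.04),S.onz(s([[655,343]]),.04))
print('holespeck',S.onz(s([[218,270]]),.108))
E
python3 m1.py
```

```text
blk approx [0.46215802 0.05490398 0.04      ]
sidepts [[0.481, 0.089, 0.04], [0.454, 0.094, 0.04], [0.439, 0.025, 0.04], [0.462, 0.022, 0.04]]
scenepts [[0.45, 0.092, 0.04], [0.447, 0.022, 0.04], [0.474, 0.018, 0.04], [0.479, 0.086, 0.04]]
signtop [[0.597, 0.232, 0.128], [0.46, 0.281, 0.128]]
standrail z44 [[0.611, 0.238, 0.044], [0.459, 0.302, 0.044], [0.454, 0.289, 0.044]]
standbase [[0.613, 0.264, 0.012], [0.437, 0.252, 0.012]]
rail [[0.393, -0.166, 0.248], [0.646, -0.24, 0.248]]
railbase [[0.4, -0.163, 0.0], [0.651, -0.237, 0.0]]
labels [[0.38845756 0.13110523 0.04      ]] [[0.38631769 0.13218986 0.04      ]]
holespeck [[0.52186692 0.26273717 0.108     ]]
```

```bash
python3 -m handwheel '[[[-0.01,-0.04,-0.012,0],[-0.01,-0.04,-0.012,0],[-0.01,-0.04,-0.012,0],[-0.01,-0.04,-0.012,0],[-0.01,-0.01,-0.008,0],[0,0,0,0],[0,0,0,0]]]'
python3 - <<'E'
from h import *
import pickle
m=imaging.camera_model("wrist");pickle.dump(m,open('w1.pkl','wb'))
snap("wrist","pics/w1.png")
a=cv2.imread("pics/w1.png");cv2.imwrite("pics/w1b.png",cv2.resize(a,None,fx=1.42,fy=1.42,interpolation=cv2.INTER_CUBIC))
E
```

```text
time_s: 0.85
ee_pos: [0.4976, 0.1743, 0.2798]
eef_rot: [3.141, 0.005, -0.002]
force: [1.0, -0.7, -0.6]
grip_width: 0.0939
```

View pics/w1b.png

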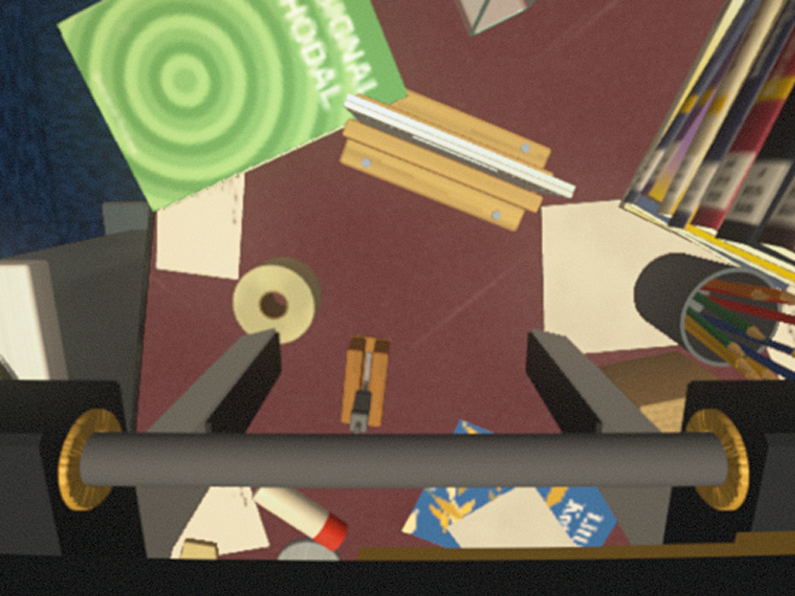

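The wrist view shows the sign's top edge (345,97)–(575,188), the window through the front and block top (345–390, 337–425). Zooming on both.

Run:
```python
import cv2,numpy as np
a=cv2.imread('pics/w1.png')
z=lambda i:cv2.resize(i,None,fx=6,fy=6,interpolation=cv2.INTER_CUBIC)
s=cv2.resize(a[62:166,236:416],None,fx=4.4,fy=4.4,interpolation=cv2.INTER_CUBIC)[:, :792]
cv2.imwrite('pics/w1s.png',s);print(s.shape)
b=a[230:305,225:295];cv2.imwrite('pics/w1k.png',z(b))
```

```text
(458, 792, 3)
```

View pics/w1s.png

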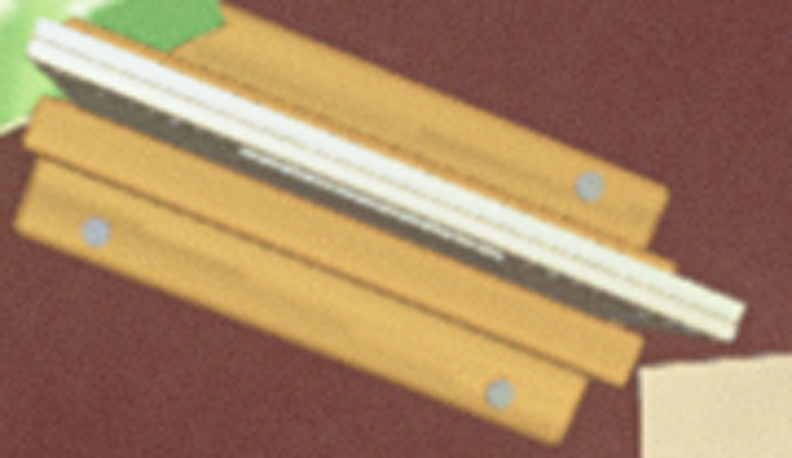

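View pics/w1k.png

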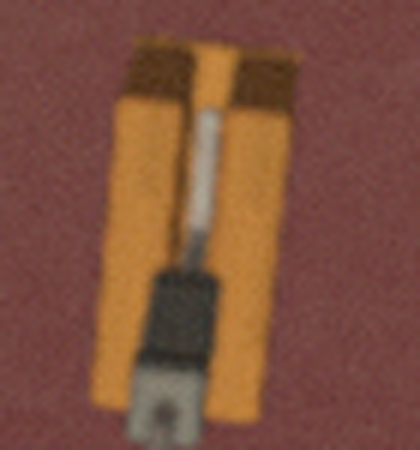

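```bash
cat > m2.py <<'E'
from h import *
import pickle
exec(open('m1.py').read().split('t=C.onz')[0].split('from h import *')[1])
W=Cam(pickle.load(open('w1.pkl','rb')))
k=lambda a:crop(a,6,(225,230)); g=lambda a:crop(a,4.4,(236,62))
def show(n,r): p=r[0];print(n,p.round(4),'yawdeg',np.degrees(p[2]).round(2),r[1])
T=B((1,1,.04),(1,-1,.04),(-1,-1,.04),(-1,1,.04))
oW=(W,T,k([[118,97],[292,108],[262,422],[93,405]]))
oC=(C,T,c([[205,224],[284,265],[262,292],[178,252]])) # reordered below
oC=(C,B((1,1,.04),(1,-1,.04),(-1,-1,.04),(-1,1,.04)),c([[178,252],[205,224],[284,265],[262,292]]))
oS=(S,B((1,1,.04),(1,-1,.04),(-1,-1,.04)),s([[580,222],[541,190],[655,128]]))
oS=(S,B((1,1,.04),(1,-1,.04),(-1,1,.04)),s([[580,222],[541,190],[690,152]]))
for n,o in(('W',[oW]),('C',[oC]),('S',[oS]),('all',[oW,oC,oS])): show('block '+n,fit(o,[.46,.056,1.45]))
print('sleeve top',W.onz(k([[167,410]]),.086))
# sign with lean q: x,y,yaw,lean
Lp=[[-.002,.075,.12],[-.002,-.075,.12],[-.001,.03,.092],[-.001,-.03,.092]]
uv=g([[28,55],[735,338],[240,152],[503,258]])
def sg(L,p):
    L=np.float64(L)@R.from_euler('y',p[3]).as_matrix().T+[0,0,.008]; return place(L,p)
rail=[[-.015,.082,.044],[-.015,-.082,.044]]
r=least_squares(lambda p:np.r_[(W.proj(sg(Lp,p))-uv).ravel(),p[3]*20],[.53,.257,1.23,0])
print('sign',r.x.round(4),np.degrees(r.x[2:]),r.fun.round(1))
print('front rail z44 fronts',W.onz(g([[25,140],[625,385],[45,97],[643,345]]),.044).round(4).tolist())
np.save('sign.npy',r.x)
pw=sg([[0,0,.1]],r.x)[0];print('window',pw)
x,y,z=S.onz(s([[218,270]]),.108)[0]
d=np.array([x,y])-pw[:2];ax=np.array([np.cos(r.x[2]),np.sin(r.x[2])]);ay=np.array([-ax[1],ax[0]])
print('speck in sign',d@ax,d@ay)
for nm,P in(('top back ends',[[.002,.075,.12],[.002,-.075,.12],[.0055,.075,.11]]),('holes',[[.005,v,.1] for v in(-.02,-.01,0,.01,.02)])):
    print(nm,((S.proj(sg(P,r.x))-[165,255]+.5)*4.4).round(0).tolist())
E
python3 m2.py
```

```text
block W [0.4625 0.0572 1.4706] yawdeg 84.26 [[-0.4, -0.6], [0.2, 0.4], [0.2, -0.0], [-0.1, 0.2]]
block C [0.4626 0.0543 1.4938] yawdeg 85.59 [[-0.1, 1.0], [0.1, -1.4], [0.8, -1.4], [-0.7, 1.7]]
block S [0.4626 0.0567 1.4028] yawdeg 80.38 [[1.5, 0.8], [-1.9, -1.5], [0.0, 0.2]]
block all [0.4626 0.0568 1.4665] yawdeg 84.02 [[-0.2, -0.2], [0.3, 0.8], [0.1, 0.4], [-0.1, 0.5], [-1.0, 0.3], [-0.4, -2.0], [-0.2, -1.4], [-2.0, 1.5], [2.6, 1.1], [-1.5, -0.6], [-0.4, -0.6]]
sleeve top [[0.4615694  0.04839013 0.086     ]]
sign [0.5307 0.2498 1.2028 0.0407] [68.9158257  2.3322512] [-0.2  0.2 -0.3  0.2  0.6  0.  -0.1 -0.4  0.8]
front rail z44 fronts [[0.4508, 0.2697, 0.044], [0.6023, 0.2094, 0.044], [0.456, 0.2799, 0.044], [0.6063, 0.2195, 0.044]]
window [0.53218767 0.25358835 0.10791716]
speck in sign 0.004823551064748688 0.0129209931277458
top back ends [[291.0, 338.0], [130.0, 106.0], [285.0, 358.0]]
holes [[183.0, 220.0], [194.0, 236.0], [204.0, 251.0], [215.0, 267.0], [226.0, 282.0]]
```

```bash
cat > goto.py <<'E'
# needed tool-frame shift and turn to reach world x y z yaw(deg)
import sys; from h import *
def need(x,y,z,yaw):
    o=ctrl.get_obs();Rm=R.from_euler('xyz',o['eef_rot'])
    d=Rm.inv().apply(np.array([x,y,z])-o['ee_pos'])
    t=-(np.radians(yaw)-o['eef_rot'][2]); t=(t+np.pi)%(2*np.pi)-np.pi
    print('tool shift',d.round(4),'turn',round(t,4),'t',round(o['time_s'],2),'F',np.round(o['force'],1))
if __name__=='__main__': need(*map(float,sys.argv[1:5]))
E
cat >> m2.py <<'E'
print('sleeve S',S.onz(s([[632,95]]),.086),'C',C.onz(c([[237,226]]),.086))
E
python3 m2.py | tail -1; python3 goto.py .4622 .0555 .17 -6
```

```text
sleeve S [[0.45839825 0.0505902  0.086     ]] C [[0.46246769 0.04705879 0.086     ]]
tool shift [-0.0346  0.1186  0.11  ] turn 0.1017 t 0.9 F [-0.1 -0.   0.3]
```

```bash
python3 -m handwheel '[[[-0.009,0.03,0.02,0.025],[-0.009,0.03,0.02,0.025],[-0.009,0.03,0.02,0.025],[-0.008,0.03,0.02,0.025],[0,0.004,0.02,0],[0,0,0,0]]]' >/dev/null
python3 goto.py .462 .0527 .064 -6
```

```text
tool shift [ 0.0064 -0.0135  0.1093] turn -0.0111 t 1.5 F [-0.6 -0.5 -0.1]
```

```bash
python3 -m handwheel '[[[0.006,-0.013,0,-0.011],[0,0,0.025,0],[0,0,0.025,0],[0,0,0.02,0],[0,0,0,0],[0,0,0,0]]]' >/dev/null
python3 goto.py .462 .0527 .064 -6
```

```text
tool shift [-0.0058  0.0032  0.0421] turn 0.0018 t 2.1 F [ 0.2 -0.2 -0.3]
```

```bash
python3 -m handwheel '[[[-0.005,0.003,0.01,0],[0,0,0,0],[0,0,0.015,0],[0,0,0.01,0],[0,0,0,0],[0,0,0,0]]]' >/dev/null
python3 goto.py .462 .0527 .064 -6
python3 - <<'E'
from h import *
snap("wrist","pics/w2.png")
E
```

```text
tool shift [-0.003   0.0009  0.0098] turn 0.0025 t 2.7 F [ 0.3 -0.3  0.1]
```

View pics/w2.png

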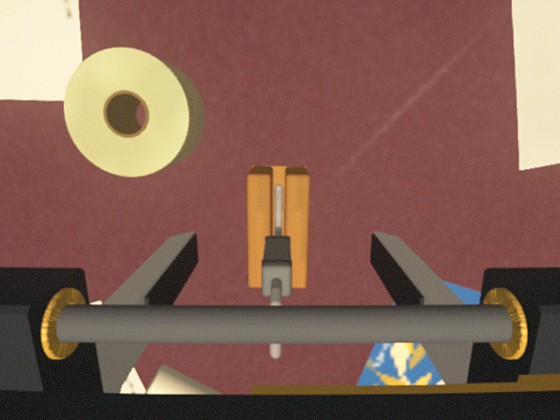

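The hook sits between the jaws (sleeve ≈(277,265), fingertips at columns 197/371), aligned; a small x correction, then close.

```bash
python3 -m handwheel '[[[-0.003,0.001,0.005,0.002],[-0.001,0,0.005,0],[0,0,0,0],[0,0,0,0]]]' >/dev/null
python3 goto.py .462 .0527 .064 -6; python3 -m handwheel '[[[0,0,0,0],[0,0,0,0],[0,0,0,0],[0,0,0,0],[0,0,0,0],[0,0,0,0],[0,0,0,0],[0,0,0,0]]]' 0 35; python3 goto.py .462 .0527 .064 -6
```

```text
tool shift [ 0.0009 -0.0001 -0.    ] turn 0.0002 t 3.15 F [ 1.1  0.2 -0.3]
time_s: 3.95
ee_pos: [0.4613, 0.0527, 0.0643]
eef_rot: [-3.141, -0.007, -0.104]
force: [-0.2, 1.2, 0.3]
grip_width: 0.0336
tool shift [ 0.0007 -0.0001  0.0003] turn 0.0002 t 3.95 F [-0.2  1.2  0.3]
```

```bash
python3 -m handwheel '[[[0,0,0,0],[0,0,0,0],[0,0,0,0],[0,0,0,0],[0,0,0,0],[0,0,0,0]]]' 0 35; python3 -m handwheel '[[[0,0,-0.01,0],[0,0,-0.02,0],[0,0,-0.02,0],[0,0,-0.02,0],[0,0,-0.02,0],[0,0,-0.02,0],[0,0,0,0],[0,0,0,0]]]'
```

```text
time_s: 4.55
ee_pos: [0.4614, 0.0527, 0.0644]
eef_rot: [-3.141, -0.007, -0.104]
force: [0.1, 0.8, -0.2]
grip_width: 0.0138
time_s: 5.35
ee_pos: [0.4597, 0.0527, 0.1817]
eef_rot: [-3.141, -0.007, -0.104]
force: [0.1, 0.1, -1.5]
grip_width: 0.0138
```

Run:
```python
from h import *
a=np.mean([imaging.camera("side").astype(float) for _ in range(8)],0)
a=cv2.cvtColor(a.astype(np.uint8),cv2.COLOR_RGB2BGR);cv2.imwrite('pics/sideavg.png',a)
b=a[276:350,188:250]
b=cv2.resize(b,None,fx=8,fy=8,interpolation=cv2.INTER_CUBIC)
b=np.clip(b.astype(float)*1.3,0,255).astype(np.uint8)
cv2.imwrite('pics/s3.png',b)
```

```text
(no output)
```

View pics/s3.png

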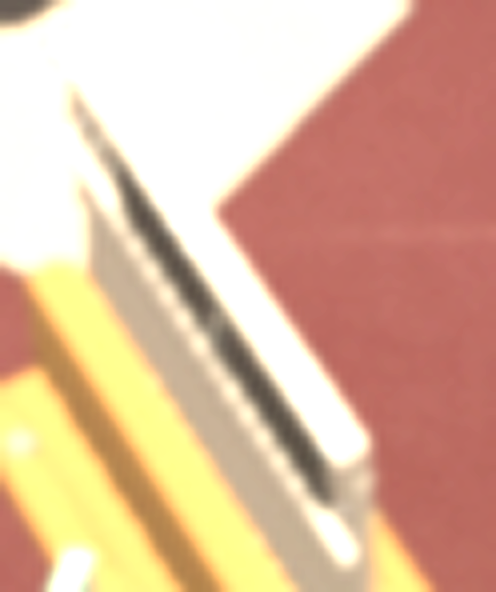

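```bash
python3 - <<'E' | tail -14
exec(open('m2.py').read())
p=r.x
f=lambda P:((S.proj(sg(P,p))-[188,276]+.5)*8-.5).round(0).tolist()
for e in(.075,-.075):
  for x,z in((-.002,.12),(.002,.12),(.0055,.12),(.0055,.109),(.0055,.092)): print(e,x,z,f([[x,e,z]]))
print(f([[.005,v,.1] for v in(-.02,-.01,0,.01,.02)]))
E
```

```text
top back ends [[291.0, 338.0], [130.0, 106.0], [285.0, 358.0]]
holes [[183.0, 220.0], [194.0, 236.0], [204.0, 251.0], [215.0, 267.0], [226.0, 282.0]]
sleeve S [[0.45839825 0.0505902  0.086     ]] C [[0.46246769 0.04705879 0.086     ]]
0.075 -0.002 0.12 [[361.0, 438.0]]
0.075 0.002 0.12 [[345.0, 446.0]]
0.075 0.0055 0.12 [[331.0, 452.0]]
0.075 0.0055 0.109 [[334.0, 485.0]]
0.075 0.0055 0.092 [[340.0, 533.0]]
-0.075 -0.002 0.12 [[67.0, 17.0]]
-0.075 0.002 0.12 [[52.0, 24.0]]
-0.075 0.0055 0.12 [[38.0, 29.0]]
-0.075 0.0055 0.109 [[44.0, 61.0]]
-0.075 0.0055 0.092 [[51.0, 110.0]]
[[149.0, 232.0], [168.0, 260.0], [187.0, 288.0], [206.0, 316.0], [226.0, 345.0]]
```

Hole visible at (215,325) in the ×8 side crop; after correcting for the sign's offset there, it's at about y = +11 mm in the sign frame. Moving to a pre-insertion pose.

```bash
python3 -m handwheel '[[[0,0,0,0.13],[0,0,0,0.13],[0,0,0,0],[0,0,0,0]]]' ; python3 goto.py .5054 .2145 .163 -21
```

```text
time_s: 6.15
ee_pos: [0.4595, 0.0526, 0.1805]
eef_rot: [-3.14, -0.004, -0.369]
force: [0.5, -0.2, -0.6]
grip_width: 0.0138
tool shift [-0.0156 -0.1675  0.0177] turn -0.0024 t 6.15 F [ 0.5 -0.2 -0.6]
```

```bash
python3 -m handwheel '[[[-0.004,-0.03,0.003,0],[-0.004,-0.03,0.003,0],[-0.004,-0.03,0.003,0],[-0.004,-0.03,0.003,0],[0,-0.02,0.003,0],[0,-0.01,0.003,0],[0,0,0,0],[0,0,0,0]]]' ; python3 goto.py .5054 .2145 .163 -21
```

```text
time_s: 6.95
ee_pos: [0.4988, 0.2031, 0.1611]
eef_rot: [-3.141, -0.003, -0.346]
force: [-0.6, -0.9, -1.1]
grip_width: 0.0138
tool shift [ 0.0023 -0.013  -0.0019] turn 0.0205 t 6.95 F [-0.6 -0.9 -1.1]
```

```bash
python3 -m handwheel '[[[0.002,-0.008,-0.002,0.02],[0,0,0,0],[0,0,0,0]]]' ; python3 goto.py .5054 .2145 .163 -21
python3 - <<'E'
from h import *
import pickle
m=imaging.camera_model("wrist");pickle.dump((m,ctrl.get_obs()),open('w4.pkl','wb'))
snap("wrist","pics/w4.png")
a=cv2.imread("pics/w4.png");cv2.imwrite("pics/w4b.png",cv2.resize(a[80:400,140:420],None,fx=1.85,fy=1.85,interpolation=cv2.INTER_CUBIC))
E
```

```text
time_s: 7.25
ee_pos: [0.5039, 0.2086, 0.164]
eef_rot: [-3.141, -0.004, -0.369]
force: [-0.1, -0.6, -2.0]
grip_width: 0.0134
tool shift [-0.0007 -0.0061  0.001 ] turn -0.0024 t 7.25 F [-0.1 -0.6 -2. ]
```

View pics/w4b.png

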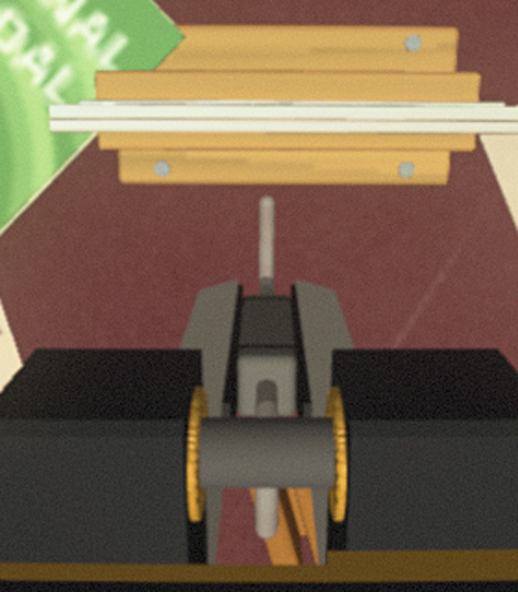

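Run:
```python
from h import *
import pickle
m,o=pickle.load(open('w4.pkl','rb'));W=Cam(m)
a=cv2.imread('pics/w4.png').astype(int)
for rr in(144,146,148): print(rr,[ (x,int(v)) for x,v in enumerate(a[rr].min(1)) if 155<x<175 and x%2==0 or 425<x<460 and x%3==0])
q=lambda u:crop([u],1.85,(140,80))
Rt=R.from_euler('xyz',o['eef_rot'])
loc=lambda P:Rt.inv().apply(P-o['ee_pos']).round(4)
print('tip tool',loc(W.onz(q([266,200]),o['ee_pos'][2]-.0514)))
print('front L',loc(W.onz(q([50,131]),.128)),'front at 480',loc(W.onz(q([480,133]),.128)))
print('tip pred px',W.proj(o['ee_pos']+Rt.apply([0,-.026,.0514])),q([266,200]))
```

```text
144 [(156, 137), (158, 143), (160, 143), (162, 143), (164, 131), (166, 137), (168, 161), (170, 156), (172, 155), (174, 160), (426, 186), (429, 183), (432, 195), (435, 172), (438, 173), (441, 176), (444, 173), (447, 174), (450, 168), (453, 170), (456, 168), (459, 173)]
146 [(156, 135), (158, 140), (160, 142), (162, 143), (164, 138), (166, 168), (168, 233), (170, 227), (172, 229), (174, 226), (426, 181), (429, 175), (432, 187), (435, 171), (438, 175), (441, 172), (444, 179), (447, 173), (450, 171), (453, 171), (456, 171), (459, 169)]
148 [(156, 131), (158, 143), (160, 143), (162, 145), (164, 141), (166, 161), (168, 225), (170, 223), (172, 223), (174, 225), (426, 210), (429, 209), (432, 202), (435, 172), (438, 175), (441, 174), (444, 175), (447, 176), (450, 178), (453, 176), (456, 170), (459, 175)]
tip tool [[ 0.0001 -0.0266  0.0514]]
front L [[-0.0652 -0.0509  0.0357]] front at 480 [[ 0.0651 -0.0502  0.0363]]
tip pred px [[283.32388937 188.79805682]] [[283.55405405 187.87837838]]
```

```bash
python3 -m handwheel '[[[-0.0015,-0.008,0.001,0],[0,-0.008,0,0],[0,0,0,0],[0,0,0,0]]]' ; python3 goto.py .5054 .2145 .163 -21
```

```text
time_s: 7.7
ee_pos: [0.5087, 0.2252, 0.1631]
eef_rot: [-3.141, -0.004, -0.369]
force: [-0.0, -1.5, -0.6]
grip_width: 0.0138
tool shift [0.0008 0.0112 0.0001] turn -0.0026 t 7.7 F [-0.  -1.5 -0.6]
```

```bash
for i in 1 2 3; do python3 -m handwheel '[[[0,-0.002,0,0],[0,0,0,0],[0,0,0,0]]]' | sed -n '2p;4p'; done; python3 goto.py .5054 .2145 .163 -21
```

```text
ee_pos: [0.5094, 0.2272, 0.163]
force: [-0.1, -0.5, -0.0]
ee_pos: [0.5102, 0.2291, 0.1631]
force: [-0.6, 0.3, -0.7]
ee_pos: [0.511, 0.2311, 0.1631]
force: [0.6, -0.4, -1.0]
tool shift [0.0008 0.0175 0.0001] turn -0.0026 t 8.6 F [ 0.6 -0.4 -1. ]
```

```bash
python3 -m handwheel '[[[0,-0.0015,0,0],[0,0,0,0],[0,0,0,0]]]' | sed -n '2p;4p';python3 -m handwheel '[[[0,-0.001,0,0],[0,0,0,0],[0,0,0,0]]]' | sed -n '2p;4p'; python3 goto.py .5054 .2145 .163 -21
```

```text
ee_pos: [0.5116, 0.2326, 0.1631]
force: [-0.3, 0.2, -1.2]
ee_pos: [0.512, 0.2336, 0.1631]
force: [0.4, 0.2, -1.0]
tool shift [0.0008 0.0202 0.0001] turn -0.0027 t 9.2 F [ 0.4  0.2 -1. ]
```

```bash
for i in 1 2 3; do python3 -m handwheel '[[[0,-0.001,0,0],[0,0,0,0],[0,0,0,0]]]' | sed -n '2p;4p'; done
```

```text
ee_pos: [0.5124, 0.2346, 0.1631]
force: [-0.6, 0.1, -1.6]
ee_pos: [0.5128, 0.2356, 0.1631]
force: [-1.2, 0.9, -0.0]
ee_pos: [0.5131, 0.2366, 0.1631]
force: [0.2, 0.5, -0.8]
```

```bash
for i in 1 2 3; do python3 -m handwheel '[[[0,-0.001,0,0],[0,0,0,0],[0,0,0,0]]]' | sed -n '2p;4p'; done
python3 - <<'E'
from h import *
snap("wrist","pics/w5.png")
a=cv2.imread("pics/w5.png");cv2.imwrite("pics/w5b.png",cv2.resize(a[80:260,160:440],None,fx=2.8,fy=2.8,interpolation=cv2.INTER_CUBIC))
E
```

```text
ee_pos: [0.5135, 0.2377, 0.1631]
force: [-0.4, 0.5, -0.8]
ee_pos: [0.5139, 0.2387, 0.1631]
force: [-0.6, 0.2, -1.3]
ee_pos: [0.5143, 0.2397, 0.1631]
force: [0.2, 0.0, -1.6]
```

View pics/w5b.png

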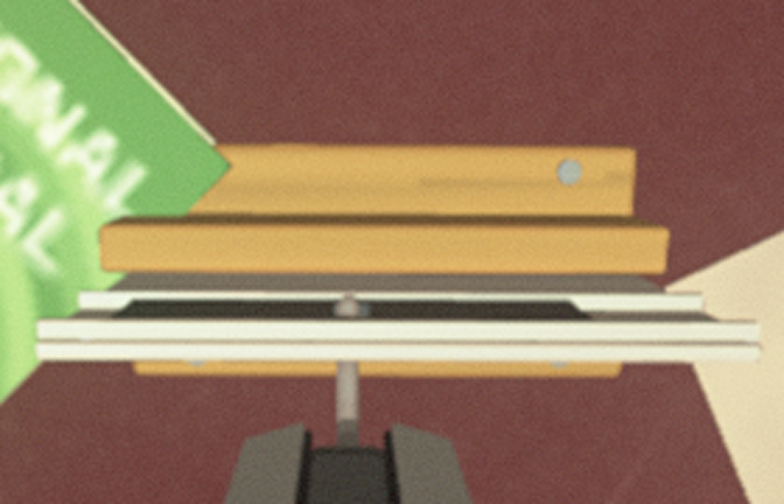

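The tip is through the hole, protruding behind the strip at (347,305), with hole light on its right. Nudge right 0.8 mm and continue inward.

```bash
python3 -m handwheel '[[[0.0008,-0.001,0,0],[0,0,0,0],[0,0,0,0]]]' | sed -n '2p;4p'; for i in 1 2 3 4; do python3 -m handwheel '[[[0,-0.0018,0,0],[0,-0.0018,0,0],[0,0,0,0]]]' | sed -n '2p;4p'; done
```

```text
ee_pos: [0.5155, 0.2404, 0.1631]
force: [-0.8, 0.1, -0.8]
ee_pos: [0.517, 0.244, 0.1631]
force: [-0.2, 0.0, -1.0]
ee_pos: [0.5184, 0.2477, 0.1631]
force: [-0.5, 0.7, 0.1]
ee_pos: [0.5198, 0.2514, 0.1631]
force: [-0.3, -0.8, -0.5]
ee_pos: [0.5212, 0.2551, 0.163]
force: [-0.9, 0.5, -1.7]
```

```bash
for i in 1 2 3 4; do python3 -m handwheel '[[[0,0,-0.003,0],[0,0,0,0],[0,0,0,0]]]' | sed -n '2p;4p'; done
```

```text
ee_pos: [0.5212, 0.2551, 0.1664]
force: [0.4, -0.7, -1.6]
ee_pos: [0.5212, 0.255, 0.1698]
force: [0.5, 1.1, -0.9]
ee_pos: [0.521, 0.2549, 0.1727]
force: [-0.4, 0.6, -2.8]
ee_pos: [0.5209, 0.2549, 0.1757]
force: [-0.1, 0.8, -2.3]
```

```bash
for i in 1 2 3; do python3 -m handwheel '[[[0,0,-0.005,0],[0,0,-0.006,0],[0,0,-0.006,0],[0,0,0,0]]]' | sed -n '2p;4p'; done; python3 -m handwheel '[[[0,0,-0.01,0],[0,0,-0.01,0],[0,0,-0.01,0],[0,0,0,0],[0,0,0,0],[0,0,0,0]]]'
```

```text
ee_pos: [0.5209, 0.2549, 0.1944]
force: [-0.1, -0.2, -3.7]
ee_pos: [0.5209, 0.255, 0.2133]
force: [0.4, 0.0, -2.9]
ee_pos: [0.5208, 0.255, 0.2318]
force: [0.3, -0.4, -3.0]
time_s: 15.55
ee_pos: [0.5207, 0.255, 0.265]
eef_rot: [-3.14, -0.004, -0.369]
force: [-0.1, -0.5, -3.3]
grip_width: 0.0141
```

Run:
```python
from h import *
S=Cam(imaging.camera_model("side"))
print('base',S.onz([[311,208],[382,262]],0).round(4).tolist(),'bar end',S.onz([[398,178],[318,121]],.248).round(4).tolist())
ax=np.array([np.cos(np.radians(73.7)),np.sin(np.radians(73.7))])
C=Cam(imaging.camera_model("scene"));c=lambda a:crop(a,3.4,(185,190))
for Q in (C.onz(c([[488,296],[755,33]]),.248),C.onz(c([[472,480],[700,240]]),0),S.onz([[311,208],[382,262]],0),S.onz([[398,178],[318,121]],.248)):
    m=Q[:,:2].mean(0);print(m.round(4),(Q[:,:2]@ax).round(4),'mid along',(m@[-ax[1],ax[0]]).round(4))
```

```text
base [[0.6457, -0.2411, 0.0], [0.396, -0.1722, 0.0]] bar end [[0.3893, -0.1571, 0.248], [0.6535, -0.2568, 0.248]]
[ 0.5196 -0.2029] [-0.0486 -0.0492] mid along -0.5556
[ 0.5251 -0.2003] [-0.0444 -0.0453] mid along -0.5602
[ 0.5208 -0.2066] [-0.0502 -0.0541] mid along -0.5579
[ 0.5214 -0.2069] [-0.0415 -0.0631] mid along -0.5585
```

```bash
python3 -m handwheel '[[[0,0,0,-0.04],[0,0,0,-0.044],[0,0,0,0],[0,0,0,0]]]' |sed -n '2p;4p'; python3 goto.py .5443 -.1268 .272 -16.3
```

```text
ee_pos: [0.5203, 0.2549, 0.2634]
force: [-0.0, 0.7, -2.0]
tool shift [ 0.13    0.3597 -0.0079] turn 0.0006 t 15.95 F [-0.   0.7 -2. ]
```

```bash
python3 -m handwheel '[[[0.002,0.004,-0.002,0],[0.003,0.009,-0.002,0],[0.005,0.014,-0.002,0],[0.006,0.018,-0.002,0],[0.007,0.02,-0.001,0],[0.007,0.02,-0.001,0],[0.007,0.02,-0.001,0],[0.007,0.02,0,0],[0.007,0.02,0,0],[0.007,0.02,0,0]]]'|sed -n '2p;4p'
python3 -m handwheel '[[[0.007,0.02,0,0],[0.007,0.02,0,0],[0.007,0.02,0,0],[0.006,0.016,0,0],[0.005,0.013,0,0],[0.004,0.01,0,0],[0.003,0.007,0,0],[0.002,0.004,0,0],[0,0,0,0],[0,0,0,0]]]'
python3 goto.py .5443 -.1268 .272 -16.3
```

```text
ee_pos: [0.5285, 0.0666, 0.277]
force: [-0.2, -1.0, -2.5]
time_s: 17.95
ee_pos: [0.534, -0.0644, 0.2795]
eef_rot: [3.14, -0.007, -0.296]
force: [0.2, -0.4, -2.8]
grip_width: 0.0141
tool shift [0.028  0.0566 0.0078] turn -0.012 t 17.95 F [ 0.2 -0.4 -2.8]
```

```bash
python3 -m handwheel '[[[0.004,0.006,0,-0.012],[0.005,0.009,0,0],[0.005,0.01,0,0],[0.005,0.01,0,0],[0.004,0.008,0,0],[0.002,0.004,0,0],[0,0,0,0],[0,0,0,0],[0,0,0,0],[0,0,0,0]]]'|sed -n '2p;4p'
python3 goto.py .5271 -.1854 .272 -16.3
```

```text
ee_pos: [0.5458, -0.1204, 0.2795]
force: [0.3, 0.5, -3.0]
tool shift [0.     0.0676 0.0076] turn 0.0023 t 18.95 F [ 0.3  0.5 -3. ]
```

```bash
python3 -m handwheel '[[[0,0.005,0,0],[0,0.008,0,0],[0,0.01,0,0],[0,0.01,0,0],[0,0.01,0,0],[0,0.008,0,0],[0,0.005,0,0],[0,0.002,0,0],[0,0,0,0],[0,0,0,0]]]'|sed -n '2p;4p'
python3 goto.py .5271 -.1854 .23 -16.3
```

```text
ee_pos: [0.5279, -0.1815, 0.2797]
force: [-0.1, -0.0, -1.2]
tool shift [-0.      0.0039  0.0497] turn 0.0018 t 19.95 F [-0.1 -0.  -1.2]
```

```bash
python3 -m handwheel '[[[0,0.002,0.008,0],[0,0.002,0.01,0],[0,0,0.01,0],[0,0,0.007,0],[0,0,0,0],[0,0,0,0]]]'|sed -n '2p;4p'
for i in 1 2 3 4; do python3 -m handwheel '[[[0,0,0.003,0],[0,0,0,0],[0,0,0,0]]]'|sed -n '2p;4p'; done
```

```text
ee_pos: [0.5278, -0.1831, 0.2419]
force: [-0.1, -0.1, -1.5]
ee_pos: [0.5279, -0.1834, 0.2391]
force: [-0.2, 0.5, -3.4]
ee_pos: [0.528, -0.1835, 0.2362]
force: [-0.3, 0.5, -2.7]
ee_pos: [0.5281, -0.1835, 0.2329]
force: [0.6, 0.3, -1.9]
ee_pos: [0.5281, -0.1835, 0.2297]
force: [0.4, 0.5, -2.7]
```

```bash
for i in 1 2 3 4 5; do python3 -m handwheel '[[[0,0,0.0025,0],[0,0,0,0],[0,0,0,0]]]'|sed -n '2p;4p'; done
```

```text
ee_pos: [0.5281, -0.1835, 0.2269]
force: [-0.1, 0.2, -2.6]
ee_pos: [0.5282, -0.1835, 0.2242]
force: [0.5, -0.0, -3.0]
ee_pos: [0.5282, -0.1835, 0.2215]
force: [-0.1, 0.3, -2.4]
ee_pos: [0.5282, -0.1836, 0.2187]
force: [-0.2, 0.3, -1.9]
ee_pos: [0.5282, -0.1836, 0.216]
force: [0.3, -1.1, -3.5]
```

```bash
for i in 1 2 3 4; do python3 -m handwheel '[[[0,0,0.001,0],[0,0,0,0],[0,0,0,0]]]'|sed -n '2p;4p'; done
python3 - <<'E'
from h import *
I=[]
for n,(x0,y0) in(("side",(270,90)),("scene",(290,170))):
    a=np.mean([imaging.camera(n).astype(float) for _ in range(3)],0)
    a=cv2.cvtColor(a.astype(np.uint8),cv2.COLOR_RGB2BGR);cv2.imwrite(f"pics/{n}6.png",a)
    I.append(cv2.resize(a[y0:y0+185,x0:x0+125],None,fx=3.2,fy=3.2,interpolation=cv2.INTER_CUBIC))
cv2.imwrite("pics/c6.png",np.hstack(I));print(I[0].shape)
E
```

```text
ee_pos: [0.5282, -0.1836, 0.215]
force: [-0.1, 0.1, -3.1]
ee_pos: [0.5283, -0.1836, 0.214]
force: [0.2, 0.4, -2.2]
ee_pos: [0.5284, -0.1836, 0.2136]
force: [-0.7, 0.6, -1.7]
ee_pos: [0.5286, -0.1838, 0.2134]
force: [-0.1, 0.5, 0.5]
(592, 400, 3)
```

View pics/c6.png

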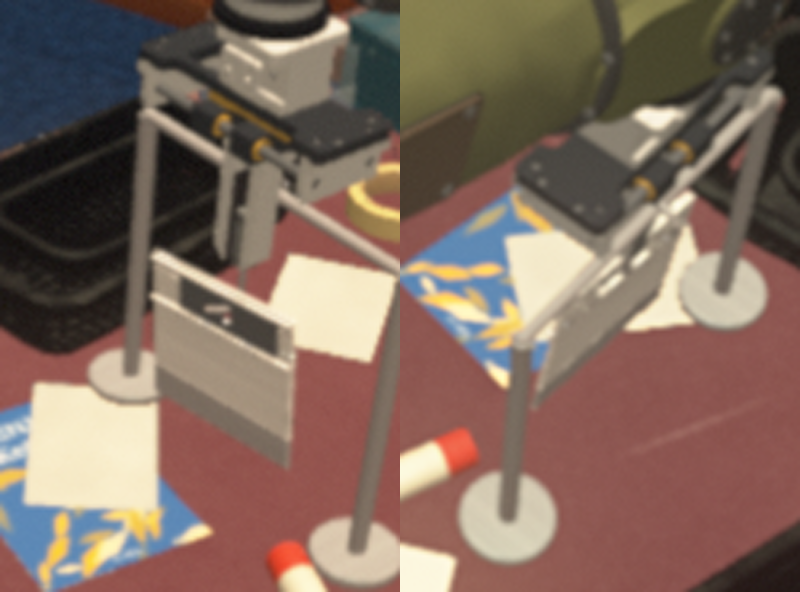

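```bash
python3 -m handwheel '[[[0,0,0,0],[0,0,0,0],[0,0.002,0,0],[0,0,0,0],[0,0.002,0,0],[0,0,0,0],[0,0,0,0]]]' 0 4
```

```text
time_s: 25.45
ee_pos: [0.5282, -0.1858, 0.213]
eef_rot: [-3.137, -0.011, -0.279]
force: [-0.3, -0.6, -0.1]
grip_width: 0.0137
```

```bash
python3 -m handwheel '[[[0,0,0,0],[0,0,0,0],[0,0,0,0],[0,0,0,0],[0,0,0,0],[0,0,0,0],[0,0,0,0]]]' 0.016; python3 -m handwheel '[[[0,0,0,0],[0,0,0,0],[0,0,0,0],[0,0,0,0],[0,0,0,0],[0,0,0,0],[0,0,0,0],[0,0,0,0]]]' 0.06|sed -n '2p;4p;5p'
```

```text
time_s: 26.15
ee_pos: [0.5283, -0.186, 0.2131]
eef_rot: [-3.137, -0.012, -0.279]
force: [0.7, 1.9, -0.3]
grip_width: 0.016
ee_pos: [0.5287, -0.1859, 0.2133]
force: [2.8, 1.5, 0.5]
grip_width: 0.06
```

```bash
python3 -m handwheel '[[[0,-0.002,0,0],[0,-0.002,0,0],[0,0,0,0],[0,0,0,0]]]'|sed -n '2p;4p;5p'; python3 -m handwheel '[[[0,0,-0.005,0],[0,0,-0.01,0],[0,0,-0.01,0],[0,0,-0.015,0],[0,0,-0.02,0],[0,0,-0.02,0],[0,0,-0.02,0],[0,0,-0.02,0],[0,0,0,0],[0,0,0,0]]]'
python3 - <<'E'
from h import *
b=imaging.camera("side").astype(int)
for n in range(2):
    pass
cv2.imwrite("pics/side7.png",cv2.cvtColor(b.astype(np.uint8),cv2.COLOR_RGB2BGR))
a=cv2.cvtColor(cv2.imread("pics/side6.png"),cv2.COLOR_BGR2RGB).astype(int)
# bright/grey sign plate shift: match the sign patch (window incl.) from before release
t=a[166:240,315:364].astype(np.uint8)
m=cv2.matchTemplate(b.astype(np.uint8),t,cv2.TM_CCOEFF_NORMED);print(cv2.minMaxLoc(m))
E
```

```text
ee_pos: [0.5294, -0.1821, 0.2131]
force: [0.2, 0.5, -0.7]
grip_width: 0.0601
time_s: 28.35
ee_pos: [0.5272, -0.1824, 0.3447]
eef_rot: [-3.138, -0.016, -0.28]
force: [-0.4, 0.1, -0.2]
grip_width: 0.0599
(-0.3742007613182068, 0.7589497566223145, (505, 336), (322, 164))
```

```bash
cat > tr.py <<'E'
from h import *
a=cv2.cvtColor(cv2.imread("pics/side7.png"),cv2.COLOR_BGR2RGB);t=a[164:238,322:371]
for _ in range(4):
    b=imaging.camera("side");m=cv2.matchTemplate(b,t,cv2.TM_CCOEFF_NORMED);q=cv2.minMaxLoc(m);print(round(q[1],3),q[3],end=' ')
print(ctrl.get_obs()['time_s'])
cv2.imwrite("pics/side8.png",cv2.cvtColor(b,cv2.COLOR_RGB2BGR))
E
for i in 1 2 3; do python3 -m handwheel '[[[0,0,0,0],[0,0,0,0],[0,0,0,0],[0,0,0,0],[0,0,0,0],[0,0,0,0],[0,0,0,0],[0,0,0,0],[0,0,0,0],[0,0,0,0]]]'|sed -n '4p'; python3 tr.py; done
```

```text
force: [-0.0, -0.2, -0.4]
0.943 (321, 165) 0.954 (321, 165) 0.963 (321, 164) 0.984 (321, 164) 29.6
force: [0.0, -0.6, 0.5]
0.996 (322, 164) 0.994 (322, 164) 0.984 (322, 164) 0.985 (321, 164) 30.8
force: [-0.4, -0.1, -0.2]
0.984 (321, 164) 0.984 (321, 164) 0.984 (321, 164) 0.984 (321, 164) 32.0
```

```bash
python3 -c "
from station import ctrl;print(ctrl.hand_in())"
```

```text
the job is handed in; nothing more can be done
None
```

The sign now hangs from the hook on the rail, and the job is handed in at about 32 s of the 72 s allowed.

- **Grasp and hole:** I lifted the hook out of its block by its sleeve. I estimated the hole's position from the side camera and advanced gently. The tip went through without noticeable contact force, and a wrist picture showed it behind the strip.
- **Lift and hang:** I lifted the sign out of its stand with the hook. When I lowered the hook onto the rail, contact came at about 0.2138 m tool height, within 1 mm of where I calculated. A picture just before release showed the rail through the hook and the sign hanging on it.
- **Release:** I eased the grip, opened the jaws and went straight up. There was a brief side force of about 3 N as the jaws opened, and it was gone after I backed off 4 mm.

**Last checks:**
- With the gripper clear and the force near zero, matching the sign in the side pictures showed it holding within 1 pixel for over 3 s.
- I could not look at a picture after release because the 12-picture limit was used up, so that check is by image matching only.
- I did not check the bystanders separately. The planned paths cleared them, and no unexpected forces showed up.
- The cameras disagreed by about 3 mm on the sign's sideways position and by a few millimetres on the rail. Both were within the clearances.

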